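# Shut the vent flap with the hook pole

### The job

Shut the vent flap of the counter screen with the hook pole. Only the hook end of the pole sticks out from under the shelf: slide the pole lengthwise out of its keeper rail, lay it flat on the counter and let go, then take it again by its black rubber grip, put the hook up through the ring eye on the flap and pull the flap fully shut. Unhook the pole and leave it lying flat on the counter; do not touch the flap with the gripper or arm, and leave everything else where it stands.

Things in the scene. Friction and masses are not known exactly. Their poses are not given: they have to be found in the camera images.
- pole: Loose hook pole, 375 mm long, about 160 g. Origin under mid-shaft at the undersides of its two studs; x along it to the hook, z the way the hook finger points. Aluminium shaft x -160 to 160 mm, 22 wide (y), z 13 to 31. T-headed studs below it at x -40 and 40: neck 8, square head 22 x 22, z 0 to 5. Laid on the counter it stands on both heads, finger up. Starts finger up in the rail, origin at 27 mm height.
- hook_tip (a point): Tip of the hook finger, at x 212, y 0, z 60 mm in the pole's frame. The hook is an 8 mm steel rod: from the shaft's front end forward at z 22 to x 215, then the finger turns straight up.
- pole_front (a point): Centre of the shaft's front end, where the hook rod starts: x 160, y 0, z 22 mm in the pole's frame.
- pole_grip (a point): Middle of the black rubber grip on the rear of the shaft: x -105, y 0, z 22 mm in the pole's frame. The grip runs from x -160 to -50, 24 mm wide.
- keeper: Fixed counter shelf, top 204 to 220 mm up on four legs, cartons on it up to 320 mm. Origin on the counter under the middle of its front edge; y points out of the shelf; it covers x -140 to 140, y -340 to 0 mm. Under it, along y at x 0, lies the keeper rail. At the start the pole lies on the rail along y, hook towards +y, only the front 110 to 130 mm of its shaft and the hook outside the shelf.
- rail_mouth (a point): Middle of the keeper rail's open end, at its top face: x 0, y 30, z 40 mm in the keeper's frame (same axes). Aluminium T-slot profile 40 wide, 40 high, y -130 (capped) to 30. Slot in the top: 12 wide, lips 6 thick, cavity 28 wide and 14 high. The pole lifts out only when its rear stud has passed the open end: 110 to 135 mm of travel along +y, depending on the start.
- screen: Fixed counter screen of aluminium profile, 460 wide (y), 30 thick (x), 537 high, origin on the counter under its middle; x points through it, away from the robot. Posts at y -215 and 215 mm on 120 mm long feet. Clear pane below the sill, whose top is 235 mm up; above it the flap's opening, 400 wide; header from 507 mm up.
- flap (a joint): Vent flap angle a in rad: 0 shut (flush in the screen, on its stop), hinged 490 mm up in the screen's middle plane, growing as the lower edge swings outwards (+x of the screen) and up; starts at 0.55 to 0.95, limit 1.15. Clear panel in an aluminium frame, 390 wide, 250 from hinge to lower edge, 20 thick. Friction hinges hold it where it is left; pulling it shut takes 1 to 4 N at the eye.
- eye (a point): Centre of the steel ring eye on the flap's inner face: 36 mm inside, 48 outside, wire 6. Its axes turn with the flap: z is the axis of the hole (upright when shut), x outwards through the flap, y along the hinge. With the flap at a it lies at x = 170 sin a - 43 cos a, z = 490 - 170 cos a - 43 sin a mm in the screen's frame.
- bowl: Bystander: white bowl, 140 mm across, 60 high, origin at its foot.
- bottle: Bystander: water bottle, 64 mm across, 170 high, origin at its foot.
- jar: Bystander: glass jar, 70 mm across, 100 high, origin at its foot.
- carrot_a: Bystander: carrot lying on the counter, 160 mm long along its x, 30 thick, origin at the middle of its underside.
- carrot_b: Bystander: carrot lying on the counter, 140 mm long along its x, 30 thick, origin at the middle of its underside.
- board: Fixed chopping board, 180 x 220 mm (x, y), 12 thick, origin under its middle.
- peeler: Bystander: peeler lying on the chopping board, 165 mm long along its x, 50 wide, 13 high, origin at its underside about mid-length.
- carton_edge (a point): Middle of the upper edge, nearest the robot, of a fixed open carton of carrots. The carton reaches from there 220 mm along x, 160 mm to either side along y, and 110 mm down to the counter.

How it is judged:
By the outcome, as a careful person would: the job done as asked, in the order asked, and still so for the second after the job is handed in, with the robot touching nothing.
It also fails if it takes over 72 s, if anything falls off the work surface, if the arm or the gripper's body presses on something with over 40 N, if the wrist force passes 120 N, or if a joint passes its speed limit or range.

### The arm

A 6-joint arm with a two-finger parallel gripper is mounted at the origin on the work surface. World frame = base frame: x ahead of the robot, y to its left, z up, the work surface at z = 0. Lengths are in m, angles in rad, forces in N, time in s.
With the tool pointing down it reaches from about 0.35 to 0.775 m from the base axis. Payload 5.5 kg.
Tool frame: the origin (TCP) lies midway between the tips of the shut fingers; the grasp point (between the pads) lies 19 mm behind it (manip.tcp_to_grasp is the z of the grasp point in the tool frame, in m); z points along the fingers, y is the direction in which the jaws open and shut (so a half turn about z gives the same grasp; the last joint's range is limited). The gripper opens to 85 mm and grips with 20 to 120 N. Pads are 22 mm wide; open, the fingers measure 114 mm over their backs; the gripper's body (76 mm by 85 mm) begins 54 mm behind the grasp point. The pads swing forward as they close: fully open they stand 13 mm farther back than shut.
Start: joints at [1.184, 0.313, 0.046, 1.304, 0, 1.431], TCP at [0.14, 0.558, 0.231] pointing down, gripper open.
Joint ranges: [-2.76, 2.76], [-0.86, 1.69], [-1.03, 1.26], [-2.2, 2.34], [-1.47, 1.5], [-3.14, 3.14]. Speed limits (rad/s): [2.57, 2.57, 3.14, 3.14, 3.14, 3.14].

### API

Orientations are given as a unit quaternion [x, y, z, w].
In Python, from rig import manip gives the robot as it stands.
- The arm moves only by the tool apply_moves, never from a script. Its argument "commands" is a list that holds one entry, the list of rows, each a list of 5 numbers: the shift along the tool's x, y, z in units of 50 mm (1.0 is 50 mm), then the turn about the tool's z in units of 10 degrees (1.0 is 10 degrees), then the opening, from 0 (shut) to 1 (fully open). In form: [[[x, y, z, turn, fingers], ...]]. A call has 1 to 10 rows; each row is the pose to reach, as a shift and turn from the pose measured when the call began, along the tool's axes at that moment; what a row does not reach only later rows make up. A row lasts 1/8 s, in which the tool goes at most 62.5 mm and 10.7 degrees, less where a joint would pass 70% of its speed; a pose out of reach is approached as far as the arm can. A call with a gripper value outside its range is refused whole. The fingers move at their own pace and stop on an object; "squeeze" is the grip in N (left out, the last holds). Time passes only in rows, so rows that repeat a pose let the fingers close. It gives the time, the measured TCP pose, the force and the opening at its end, in the units of the state.
- manip.get_obs(): the state, without advancing time (a new reading comes with each control period).
- manip.get_image(name): name is "scene" or "top" or "wrist"; returns a dict with "frame" (384x512x3 uint8, red, green, blue), "range_z" (384x512 float32, m along the optical axis (not along the pixel's ray), 0 where there is no reading), "fx", "fy", "cx", "cy" (pixels), "extrinsics" (4x4, takes a point from camera to world coordinates). Camera axes: x right, y down, z forward; pixel columns grow to the right and rows downward; lengths in m; the calibration is good to about 2 mm. The wrist camera is an equidistant fisheye: a pixel r from the principal point sees the ray r / f radians off the axis. A picture is of the moment at which its call begins.
- manip.hand_in(): hands the job in, once; it reports no verdict.
The state is a dict: "time_s": time; "qpos": joint angles; "qvel": joint speeds; "tau": joint torques, N m; "position": TCP position; "tcp_rot": TCP orientation; "wrist_force": force on the tool from outside, world axes, zero at the start; "torque": the same for the moment, N m; "grip_width": finger opening in m.
Only numpy, scipy, OpenCV 4.12 (cv2) and the standard library are available. Lean on these libraries where they do the work, as an engineer would, in place of code of your own. Each camera call takes 0.05 s, during which the arm holds its last target. There are 200 camera calls.

## Working session

There is one attempt and no reset: what is moved stays moved. The work goes in short steps, Python scripts to look and compute and a tool call to move; the robot and the scene stay as the last step left them, time stands still between calls to the robot, and variables do not carry over. Pictures are saved under pics/ and viewed, about 8 in all and at most 12, crops included, and the job is handed in when it is done.

Besides the shell and the picture viewer there is one more tool, called after "Call:" as name(argument=value, ...), one argument or row to a line, values as JSON. apply_moves: Moves the arm, as the interface text tells. Its arguments: {"type":"object","properties":{"commands":{"type":"array"},"squeeze":{"type":"number"}},"required":["commands"]}

```bash
ls; mkdir -p pics; cat > h.py <<'E'
import numpy as np,cv2
from rig import manip
from scipy.spatial.transform import Rotation as R
def cloud(im):
    z=im["range_z"];v,u=np.mgrid[:z.shape[0],:z.shape[1]]
    p=np.stack([(u-im["cx"])/im["fx"]*z,(v-im["cy"])/im["fy"]*z,z],-1)
    T=np.array(im["extrinsics"]);return p@T[:3,:3].T+T[:3,3]
def save(im,n,crop=None,s=1):
    f=im["frame"][...,::-1]
    if crop:f=f[crop[1]:crop[3],crop[0]:crop[2]]
    cv2.imwrite("pics/"+n,cv2.resize(f,None,fx=s,fy=s,interpolation=cv2.INTER_CUBIC))
E
python3 - <<'E'
from h import *
import pickle
a=manip.get_image("scene");b=manip.get_image("top")
pickle.dump((a,b),open("i0.pkl","wb"))
f=np.vstack([a["frame"],b["frame"]])
save(a,"s0.png",s=1.5);save(b,"t0.png",s=1.5)
for i in(a,b):print(i["fx"],i["cx"],np.round(i["extrinsics"],3).tolist())
o=manip.get_obs();print(o)
E
```

```text
pics
492.18600249426004 255.15491340965116 [[0.863, 0.477, -0.167, 0.889], [0.505, -0.819, 0.274, -0.504], [-0.007, -0.321, -0.947, 1.955], [0.0, 0.0, 0.0, 1.0]]
480.4909124333705 250.6646089722371 [[0.063, -0.977, 0.205, 0.277], [-0.998, -0.061, 0.012, -0.031], [0.001, -0.205, -0.979, 1.787], [0.0, 0.0, 0.0, 1.0]]
{'time_s': 0.1, 'qpos': array([ 1.18441187e+00,  3.13928684e-01,  4.51147269e-02,  1.30360688e+00,
       -1.36466274e-05,  1.43124063e+00]), 'qvel': array([ 5.52020255e-05, -3.25950263e-04,  9.17981316e-04,  2.99786296e-06,
        1.43010364e-04,  7.21558961e-04]), 'tau': array([ 2.23644718e-03, -4.81724346e+01,  2.99245030e+01,  1.27137074e-02,
       -1.60991858e-04, -3.76708424e-07]), 'position': array([0.14030804, 0.557157  , 0.23050517]), 'tcp_rot': array([ 1.23101282e-01,  9.92393780e-01, -7.86104047e-04, -2.04556377e-04]), 'wrist_force': array([ 0.34250629, -0.82197791,  0.14890998]), 'torque': array([ 0.03122797, -0.01270611, -0.02887197]), 'grip_width': 0.08572603412163861}
```

View pics/s0.png

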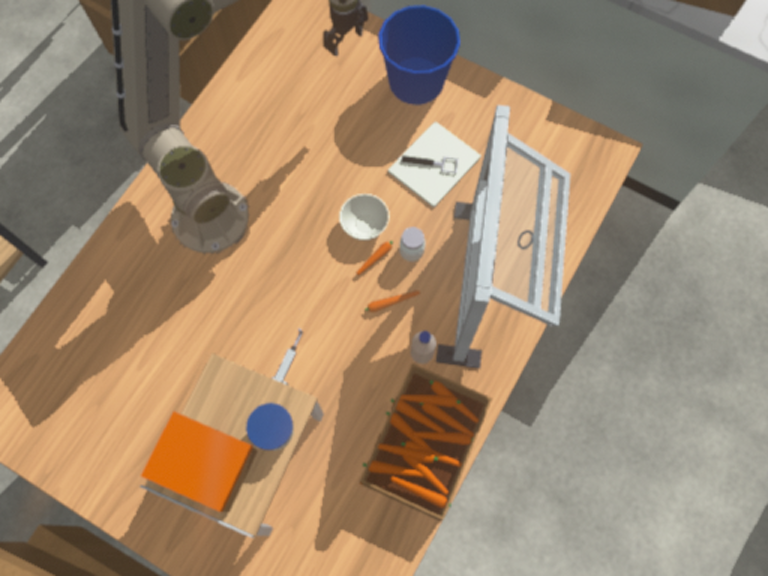

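View pics/t0.png

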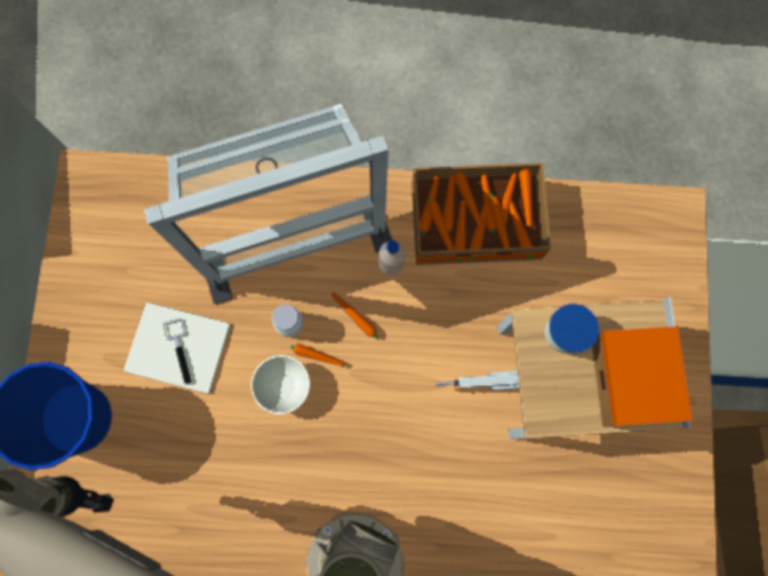

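```bash
cat > m.py <<'E'
from h import *
import pickle
a,b=pickle.load(open("i0.pkl","rb"))
for n,i in(("scene",a),("top",b)):
    P=cloud(i);ok=i["range_z"]>0
    print(n,"counter z",np.median(P[ok&(abs(P[...,2])<.03)][:,2]))
    # screen header
    m=ok&(P[...,2]>.525)&(P[...,2]<.55)&(P[...,0]>.5)
    q=P[m][:,:2];r=cv2.minAreaRect(q.astype(np.float32));print("header",len(q),r, np.median(P[m][:,2]))
    # pole region
    m=ok&(P[...,2]>.05)&(P[...,2]<.066)&(P[...,0]>.2)&(P[...,0]<.6)&(P[...,1]<-.1)&(P[...,1]>-.45)
    v,u=np.nonzero(m);print("pole",len(v),u.min(),u.max(),v.min(),v.max());q=P[m];print(cv2.minAreaRect(q[:,:2].astype(np.float32)),cv2.fitLine(q[:,:2].astype(np.float32),cv2.DIST_HUBER,0,.01,.01).ravel())
    # shelf top
    m=ok&(P[...,2]>.212)&(P[...,2]<.228)&(P[...,0]>.15)&(P[...,0]<.65)&(P[...,1]<-.15)
    print("shelf",cv2.minAreaRect(P[m][:,:2].astype(np.float32)))
    # obstacle components between 10mm.. 
    m=ok&(P[...,2]>.008)&(P[...,0]>.15)&(P[...,0]<.9)&(abs(P[...,1])<.75)
    k,l,s,c=cv2.connectedComponentsWithStats(m.astype(np.uint8))
    for j in range(1,k):
        if s[j,4]>40:
            q=P[l==j];print(s[j],np.round(q.min(0),3),np.round(q.max(0),3))
    # flap outer points
    m=ok&(P[...,2]>.27)&(P[...,2]<.5)&(P[...,0]>.75)
    print("flap",m.sum(),P[m].min(0),P[m].max(0))
E
python3 m.py
python3 - <<'E'
from h import *
import pickle
a,b=pickle.load(open("i0.pkl","rb"))
import os;os.chdir(".")
A=cv2.resize(a["frame"][85:225,290:390,::-1],None,fx=4,fy=4,interpolation=cv2.INTER_CUBIC)
B=cv2.resize(b["frame"][60:200,90:270,::-1],None,fx=4,fy=4,interpolation=cv2.INTER_CUBIC)[:,:400]
cv2.imwrite("pics/crop1.png",np.hstack([A,B]))
E
```

```text
scene counter z 0.0016246034509108664
header 1288 ((0.7373365163803101, 0.19705867767333984), (0.03064822591841221, 0.4601743221282959), 21.848705291748047) 0.5375548897926948
pole 149 183 214 221 278
((0.47551417350769043, -0.28416258096694946), (0.09378529340028763, 0.23162613809108734), 46.185665130615234) [ 0.15245816 -0.9883099   0.4377701  -0.26492363]
shelf ((0.4672563374042511, -0.49805331230163574), (0.28150150179862976, 0.33955222368240356), 7.510600566864014)
[226   0  20  24 317] [0.15  0.518 0.253] [0.18  0.626 0.475]
[ 252    6   55   65 1330] [0.176 0.583 0.008] [0.405 0.75  0.223]
[ 290   69   93  176 7045] [ 0.541 -0.045  0.008] [0.9   0.747 0.548]
[ 259   81   62   56 1522] [0.366 0.349 0.008] [0.585 0.602 0.035]
[226 127  34  35 701] [0.312 0.135 0.008] [0.467 0.296 0.071]
[265 150  19  25 324] [0.506 0.164 0.008] [0.591 0.265 0.119]
[238 160  24  23 162] [0.451 0.061 0.008] [0.506 0.192 0.041]
[242 191  38  20 224] [ 0.533 -0.03   0.008] [0.643 0.111 0.038]
[  94  217  122  142 8713] [ 0.237 -0.715  0.008] [ 0.63  -0.151  0.336]
[273 219  19  23 293] [ 0.686 -0.07
[... 710 characters left out ...]
  0.607 0.546]
[ 274  124   94   53 3938] [ 0.724 -0.447  0.008] [ 0.9   -0.085  0.121]
[221 195  31  31 236] [ 0.532 -0.017  0.008] [0.639 0.102 0.038]
[  83  198   70   65 2386] [0.369 0.354 0.008] [0.599 0.597 0.037]
[  290   198   171    95 10041] [ 0.307 -0.686  0.008] [ 0.661 -0.164  0.331]
[181 201  21  24 352] [0.519 0.169 0.008] [0.609 0.237 0.112]
[194 228  35  16 204] [0.458 0.063 0.008] [0.509 0.192 0.039]
[167 236  39  40 974] [0.331 0.138 0.008] [0.476 0.285 0.074]
[   6  241   70   73 1559] [0.174 0.584 0.008] [0.406 0.75  0.214]
[   0  312   58   29 1022] [0.15  0.462 0.307] [0.197 0.624 0.724]
flap 3801 [ 0.75026524 -0.01986232  0.27103159] [0.98791558 0.45000856 0.49947079]
```

View pics/crop1.png

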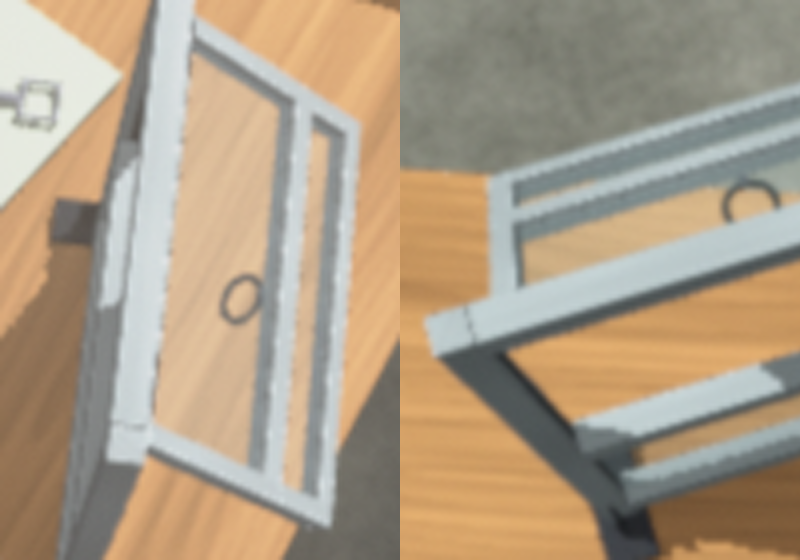

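```bash
cat >> h.py <<'E'
def yaw(o): return np.degrees(np.arctan2(*R.from_quat(o["tcp_rot"]).as_matrix()[[1,0],1]))  # angle of tool y
def rows(wps):
    "wps: (x,y,z,yaw_of_tool_y_deg); prints tool-axis units"
    o=manip.get_obs();M=R.from_quat(o["tcp_rot"]).as_matrix();y0=yaw(o)
    print("now",np.round(o["position"],4),"yaw",round(y0,2),"q",np.round(o["qpos"],2),"w",round(o["grip_width"],4),"F",np.round(o["wrist_force"],1),"t",o["time_s"])
    for w in wps:
        d=M.T@(np.array(w[:3])-o["position"])/.05; t=-(w[3]-y0)
        print(np.round(d,2).tolist(),"turn",round(t/10,2))
SC=np.array([.7368,.1975]);SY=np.radians(21.8);sx=np.array([np.cos(SY),np.sin(SY)]);sy=np.array([-sx[1],sx[0]])
E
python3 - <<'E'
from h import *
import pickle
a,b=pickle.load(open("i0.pkl","rb"))
K=np.array([.445,-.3296]);kt=np.radians(7.45);ky=np.array([-np.sin(kt),np.cos(kt)]);kx=np.array([ky[1],-ky[0]])
for n,i in(("scene",a),("top",b)):
    P=cloud(i);ok=i["range_z"]>0
    q=P-np.r_[SC,0];X=q[...,:2]@sx;Y=q[...,:2]@sy;Z=P[...,2]
    m=ok&(X>.06)&(X<.27)&(Z>.27)&(Z<.47)&(abs(Y)<.19)
    A=np.arctan2(X[m],.49-Z[m]);r=np.hypot(X[m],.49-Z[m])
    # outer face line: x = z' tan.. fit plane in X,Z
    l=cv2.fitLine(np.stack([X[m],.49-Z[m]],1).astype(np.float32),cv2.DIST_HUBER,0,.005,.01).ravel()
    print(n,m.sum(),"a",np.percentile(A,[10,50,90]),"line",np.arctan2(l[0],l[1]),l,"rmax",np.percentile(r,99))
    Q=P[...,:2]-K;u=Q@kx;v=Q@ky
    m=ok&(abs(u)<.02)&(v>0.0)&(v<.25)&(Z>.03)&(Z<.12)
    for s in np.arange(0.02,.2,.01):
        k=m&(v>=s)&(v<s+.01)
        if k.any():print(round(s,3),k.sum(),np.round([u[k].min(),u[k].max(),np.median(Z[k]),Z[k].max()],3))
# eye from scene pixel on screen plane y=0
d=np.array([(350.3-a["cx"])/a["fx"],(159.8-a["cy"])/a["fy"],1]);T=a["extrinsics"];d=T[:3,:3]@d;c=T[:3,3]
t=-((c[:2]-SC)@sy)/(d[:2]@sy);p=c+t*d;print("eye ray at y=0:",(p[:2]-SC)@sx,p[2])
for A in(.7,.75,.8,.85,.9,.95):print(A,.17*np.sin(A)-.043*np.cos(A),.49-.17*np.cos(A)-.043*np.sin(A))
rows([(.45,.3,.26,75),(.45,0,.26,45),(.4285,-.235,.2,7.45),(.4285,-.235,.03,7.45)])
E
```

```text
scene 3568 a [0.87011471 0.90053996 0.93942866] line 0.8982254 [0.78222257 0.6229991  0.13078028 0.1037259 ] rmax 0.2487143692749302
0.02 19 [-0.019  0.019  0.056  0.067]
0.03 15 [-0.011  0.012  0.058  0.067]
0.04 16 [-0.011  0.011  0.058  0.066]
0.05 17 [-0.008  0.013  0.058  0.072]
0.06 18 [-0.009  0.012  0.059  0.066]
0.07 14 [-0.011  0.011  0.057  0.066]
0.08 15 [-0.009  0.013  0.059  0.068]
0.09 16 [-0.011  0.011  0.061  0.073]
0.1 16 [-0.011  0.01   0.058  0.067]
0.11 8 [-0.005  0.007  0.057  0.066]
0.12 6 [-0.004  0.005  0.057  0.061]
0.13 4 [-0.004  0.002  0.047  0.055]
0.14 6 [-0.003  0.003  0.055  0.06 ]
0.15 7 [-0.003  0.003  0.057  0.098]
0.16 6 [-0.     0.005  0.068  0.082]
top 3305 a [0.87872167 0.90003339 0.93512739] line 0.89929366 [0.78288764 0.6221631  0.12558983 0.10008277] rmax 0.24686379495012792
0.02 31 [-0.019  0.02   0.052  0.065]
0.03 17 [-0.01   0.008  0.061  0.067]
0.04 16 [-0.01   0.009  0.061  0.066]
0.05 20 [-0.011  0.01   0.058  0.066]
0.06 19 [-0.011  0.011  0.057  0.065]
0.07 16 [-0.011  0.011  0.056  0.065]
0.08 17 [-0.01   0.009  0.059  0.064]
0.09 18 [-0.01   0.009  0.059  0.067]
0.1 20 [-0.011  0.01   0.057  0.065]
0.11 13 [-0.007  0.007  0.055  0.058]
0.12 7 [-0.008  0.004  0.054  0.058]
0.13 6 [-0.003  0.001  0.052  0.053]
0.14 6 [-0.002  0.002  0.051  0.057]
0.15 4 [-0.001  0.002  0.051  0.084]
0.16 7 [-0.004  0.004  0.081  0.089]
eye ray at y=0: 0.1030947065114686 0.34610086395060424
0.7 0.07662879277717448 0.3322754676104162
0.75 0.08441596784239251 0.3363024256104471
0.8 0.09199214695099077 0.34071354750230237
0.85 0.09933839360079555 0.34549780777852046
0.9 0.10643634600103363 0.35064324828000526
0.95 0.11326826296724657 0.3561370080851967
now [0.1403 0.5572 0.2305] yaw 75.86 q [ 1.18  0.31  0.05  1.3  -0.    1.43] w 0.0857 F [ 0.3 -0.8  0.1] t 0.1
[-7.26, -3.47, -0.59] turn 0.09
[-8.73, -9.29, -0.58] turn 3.09
[-9.46, -13.95, 0.63] turn 6.84
[-9.46, -13.95, 4.03] turn 6.84
```

Call:
apply_moves(
  commands=[
    [[-1.2, -0.6, -0.6, 0, 1], [-2.4, -1.2, -0.6, 0, 1], [-3.6, -1.8, -0.6, 0, 1], [-4.8, -2.4, -0.6, 0, 1], [-6, -2.9, -0.6, 0, 1], [-7.2, -3.5, -0.6, 0.1, 1], [-7.5, -4.7, -0.6, 0.8, 1], [-7.8, -5.9, -0.6, 1.6, 1], [-8.2, -7.1, -0.6, 2.4, 1], [-8.5, -8.3, -0.6, 3, 1]],
  ],
  squeeze=70,
)

```text
time_s: 1.35
position: [0.4505, 0.0701, 0.2607]
tcp_rot: [0.377, 0.926, -0.001, -0.0]
wrist_force: [1.4, -0.9, 0.3]
grip_width: 0.0855
```

```bash
python3 -c "
from h import *
rows([(.4336,-.2423,.2,7.45),(.4336,-.2423,.03,7.45)])"
```

```text
now [0.4505 0.0701 0.2607] yaw 45.65 q [-0.02  0.08 -0.18  1.32 -0.    0.75] w 0.0855 F [ 1.4 -0.9  0.3] t 1.35
[-4.13, -4.7, 1.22] turn 3.82
[-4.12, -4.7, 4.62] turn 3.82
```

Call:
apply_moves(
  commands=[
    [[-0.8, -0.9, 0.2, 1, 1], [-1.6, -1.8, 0.4, 2, 1], [-2.4, -2.8, 0.6, 3, 1], [-3.2, -3.7, 0.9, 3.8, 1], [-4.1, -4.7, 1.2, 3.82, 1], [-4.12, -4.7, 1.2, 3.82, 1], [-4.12, -4.7, 2, 3.82, 1], [-4.12, -4.7, 2.6, 3.82, 1], [-4.12, -4.7, 2.6, 3.82, 1]],
  ],
)

```text
time_s: 2.48
position: [0.4317, -0.24, 0.1292]
tcp_rot: [0.659, 0.752, -0.001, -0.003]
wrist_force: [0.4, 0.4, -0.3]
grip_width: 0.0853
```

```bash
python3 -c "
from h import *
rows([(.4336,-.2423,.03,7.45)])
i=manip.get_image('wrist');save(i,'w1.png',s=1.2)"
```

```text
now [ 0.4317 -0.24    0.1292] yaw 7.5 q [-0.67  0.22 -0.34  1.02 -0.    0.77] w 0.0853 F [ 0.4  0.4 -0.3] t 2.475
[-0.06, 0.04, 1.98] turn 0.01
```

View pics/w1.png

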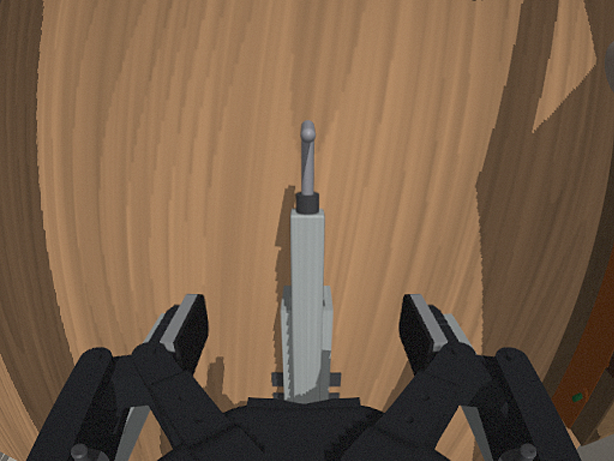

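Call:
apply_moves(
  commands=[
    [[-0.06, 0.04, 0.8, 0, 1], [-0.06, 0.04, 1.6, 0, 1], [-0.06, 0.04, 1.98, 0, 1], [-0.06, 0.04, 1.98, 0, 1], [-0.06, 0.04, 1.98, 0, 0.2], [-0.06, 0.04, 1.98, 0, 0], [-0.06, 0.04, 1.98, 0, 0], [-0.06, 0.04, 1.98, 0, 0], [-0.06, 0.04, 1.98, 0, 0]],
  ],
)

```text
time_s: 3.65
position: [0.4352, -0.2439, 0.0324]
tcp_rot: [0.659, 0.752, -0.001, -0.001]
wrist_force: [-1.0, 0.6, 4.6]
grip_width: 0.0208
```

```bash
python3 -c "
from h import *
o=manip.get_obs();p=o['position'];t=np.radians(97.45)
f=lambda s,z:(p[0]+s*np.cos(t),p[1]+s*np.sin(t),p[2]+z,7.45)
rows([f(.1,0),f(.14,0),f(.14,.07)])"
```

```text
now [ 0.4352 -0.2439  0.0324] yaw 7.5 q [-0.67  0.32 -0.47  0.78 -0.    0.77] w 0.0208 F [-1.   0.6  4.6] t 3.65
[2.0, 0.0, -0.0] turn 0.01
[2.8, 0.0, -0.0] turn 0.01
[2.8, -0.0, -1.4] turn 0.01
```

Call:
apply_moves(
  commands=[
    [[0.2, 0, 0, 0, 0], [0.5, 0, 0, 0, 0], [0.9, 0, 0, 0, 0], [1.3, 0, 0, 0, 0], [1.7, 0, 0, 0, 0], [2.1, 0, 0, 0, 0], [2.5, 0, 0, 0, 0], [2.8, 0, 0, 0, 0], [2.84, 0, 0, 0, 0]],
  ],
)

```text
time_s: 4.78
position: [0.4159, -0.1014, 0.0321]
tcp_rot: [0.659, 0.752, -0.001, -0.001]
wrist_force: [-0.5, 0.9, 0.0]
grip_width: 0.0208
```

```bash
cat > chk.py <<'E'
from h import *
import pickle,sys
a=manip.get_image("scene");b=manip.get_image("top");pickle.dump((a,b),open("i1.pkl","wb"))
c0,c1=eval(sys.argv[2]),eval(sys.argv[3])
f=lambda i,c:cv2.resize(i["frame"][c[1]:c[3],c[0]:c[2],::-1],(400,int(400*(c[3]-c[1])/(c[2]-c[0]))),interpolation=cv2.INTER_CUBIC)
A,B=f(a,c0),f(b,c1);h=min(len(A),len(B));cv2.imwrite("pics/"+sys.argv[1],np.hstack([A[:h],B[:h]]))
E
python3 chk.py c2.png "(130,160,280,330)" "(220,180,370,350)"; python3 -c "
from h import *
rows([])"
```

```text
now [ 0.4164 -0.1024  0.0322] yaw 7.55 q [-0.43  0.21 -0.63  0.73 -0.    1.01] w 0.0208 F [0.2 1.3 0.9] t 4.875
```

View pics/c2.png

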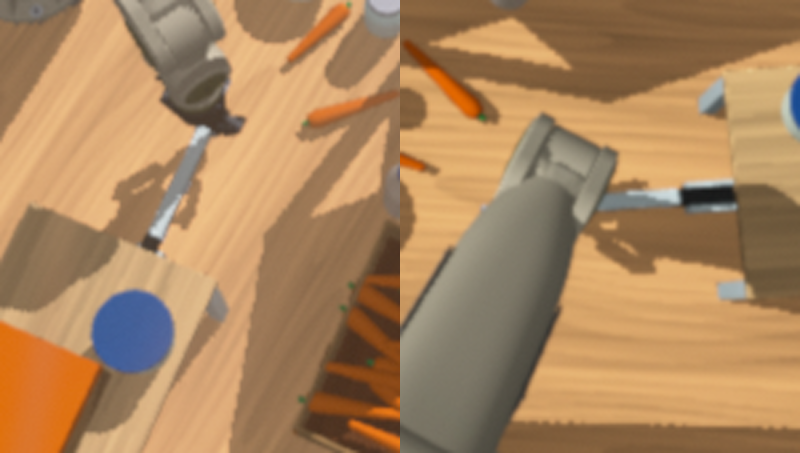

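Call:
apply_moves(
  commands=[
    [[0, 0, -0.3, 0, 0], [0, 0, -0.7, 0, 0], [0, 0, -1.1, 0, 0], [0, 0, -1.5, 0, 0], [0.6, 0, -1.5, 0, 0], [1.3, 0, -1.5, 0, 0], [2, 0, -1.5, 0, 0], [2.2, 0, -1.5, 0, 0]],
  ],
)

```text
time_s: 5.88
position: [0.4014, 0.0077, 0.1069]
tcp_rot: [0.659, 0.753, -0.001, -0.002]
wrist_force: [-0.3, -1.1, -2.1]
grip_width: 0.0205
```

```bash
python3 -c "
from h import *
z=.107
rows([(.45,0,z,-20),(.5,-.02,z,-45),(.55,-.08,z,-70),(.585,-.15,z,-90),(.585,-.15,.01,-90)])"
```

```text
now [0.4014 0.0077 0.1069] yaw 7.63 q [-0.18  0.07 -0.58  0.93  0.    1.26] w 0.0205 F [-0.3 -1.1 -2.1] t 5.875
[-0.28, 0.94, -0.01] turn 2.76
[-0.81, 1.88, -0.01] turn 5.26
[-2.13, 2.71, -0.01] turn 7.76
[-3.61, 3.22, -0.02] turn 9.76
[-3.62, 3.23, 1.92] turn 9.76
```

Call:
apply_moves(
  commands=[
    [[-0.1, 0.3, 0, 0.9, 0], [-0.2, 0.6, 0, 1.8, 0], [-0.3, 0.9, 0, 2.7, 0], [-0.4, 1.2, 0, 3.6, 0], [-0.6, 1.5, 0, 4.5, 0], [-0.9, 1.9, 0, 5.4, 0], [-1.3, 2.2, 0, 6.3, 0], [-1.8, 2.5, 0, 7.2, 0], [-2.4, 2.8, 0, 8.1, 0], [-3, 3, 0, 9, 0]],
  ],
)

```text
time_s: 7.12
position: [0.5711, -0.1232, 0.1057]
tcp_rot: [0.998, 0.063, -0.002, -0.0]
wrist_force: [0.5, 0.0, -1.1]
grip_width: 0.0208
```

```bash
python3 -c "
from h import *
rows([(.585,-.155,.107,-90),(.585,-.155,.03,-90),(.585,-.155,.005,-90)])
a=manip.get_image('top');P=cloud(a);ok=a['range_z']>0
m=ok&(P[...,2]>.05)&(P[...,2]<.2)&(abs(P[...,1]+.13)<.09)&(P[...,0]>.2)&(P[...,0]<.48)
q=P[m]
for x in np.arange(.22,.48,.03):
  k=abs(q[:,0]-x)<.015
  if k.sum()>3: print(round(x,2),k.sum(),np.round(np.median(q[k],0),3))
save(a,'x.png')"
```

```text
now [ 0.5711 -0.1232  0.1057] yaw -82.72 q [-0.35  0.4  -0.15  1.03 -0.    2.67] w 0.0208 F [ 0.5  0.  -1.1] t 7.125
[0.2, 0.67, -0.03] turn 0.73
[0.2, 0.67, 1.51] turn 0.73
[0.2, 0.67, 2.01] turn 0.73
0.28 48 [ 0.285 -0.155  0.13 ]
0.31 67 [ 0.311 -0.153  0.129]
0.34 62 [ 0.341 -0.148  0.131]
0.37 60 [ 0.368 -0.147  0.13 ]
0.4 25 [ 0.396 -0.149  0.131]
```

Call:
apply_moves(
  commands=[
    [[0.1, 0.3, 0, 0.4, 0], [0.2, 0.6, 0.2, 0.73, 0], [0.2, 0.67, 0.7, 0.73, 0], [0.2, 0.67, 1.2, 0.73, 0], [0.2, 0.67, 1.6, 0.73, 0], [0.2, 0.67, 1.8, 0.73, 0], [0.2, 0.67, 1.95, 0.73, 0], [0.2, 0.67, 2.0, 0.73, 0], [0.2, 0.67, 2.01, 0.73, 0]],
  ],
)

```text
time_s: 8.3
position: [0.5872, -0.1596, 0.0059]
tcp_rot: [1.0, -0.004, -0.0, 0.001]
wrist_force: [-0.5, -0.9, -0.1]
grip_width: 0.0211
```

Call:
apply_moves(
  commands=[
    [[0, 0, 0.02, 0, 0], [0, 0, 0.02, 0, 0.5], [0, 0, 0.02, 0, 1], [0, 0, 0, 0, 1], [0, 0, 0, 0, 1], [0, 0, -0.7, 0, 1], [0, 0, -1.8, 0, 1], [0, 0, -3, 0, 1], [0, 0, -4, 0, 1]],
  ],
)

```text
time_s: 9.43
position: [0.5875, -0.1591, 0.2085]
tcp_rot: [1.0, -0.004, 0.001, 0.002]
wrist_force: [0.3, -0.7, 0.3]
grip_width: 0.0855
```

```bash
python3 chk.py c3.png "(130,130,330,330)" "(200,150,400,350)"; cat > pole.py <<'E'
from h import *
import pickle
a,b=pickle.load(open("i1.pkl","rb"))
for i in(a,b):
    P=cloud(i);m=(i["range_z"]>0)&(P[...,2]>.022)&(P[...,2]<.045)&(P[...,0]>.22)&(P[...,0]<.68)&(abs(P[...,1]+.155)<.05)
    k,l,s,_=cv2.connectedComponentsWithStats(m.astype(np.uint8));
    m=l==1+s[1:,4].argmax();q=P[m]
    dark=i["frame"][m].max(1)<70
    L=cv2.fitLine(q[:,:2].astype(np.float32),cv2.DIST_HUBER,0,.01,.01).ravel()
    print(len(q),"line",L,np.degrees(np.arctan2(L[1],L[0])),"x",q[:,0].min(),q[:,0].max(),"dark",dark.sum(),q[dark].min(0),q[dark].max(0),np.median(q[:,2]))
rows([])
E
python3 pole.py
```

```text
Traceback (most recent call last):
  File "pole.py", line 10, in <module>
    print(len(q),"line",L,np.degrees(np.arctan2(L[1],L[0])),"x",q[:,0].min(),q[:,0].max(),"dark",dark.sum(),q[dark].min(0),q[dark].max(0),np.median(q[:,2]))
                                                                                                            ~~~~~~~~~~~^^^
ValueError: zero-size array to reduction operation minimum which has no identity
```

View pics/c3.png

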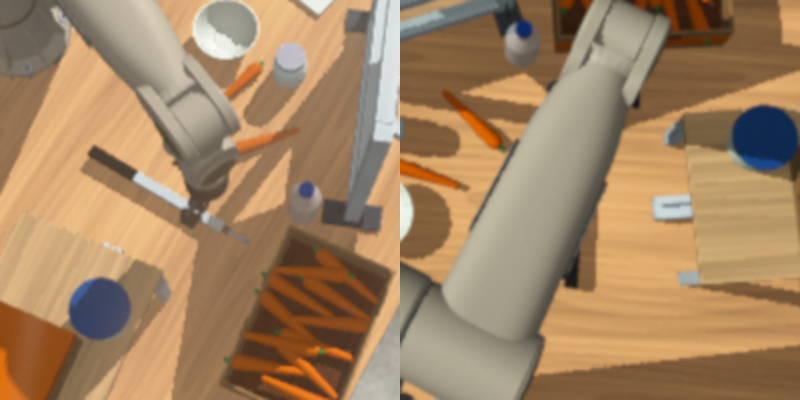

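Call:
apply_moves(
  commands=[
    [[-1.2, 0, 0, 0, 1], [-2.4, 0, 0, 0, 1], [-3.6, 0, 0, 0, 1], [-4.6, 0, 0.5, 0, 1], [-4.8, 0, 1, 0, 1], [-4.8, 0, 1, 0, 1]],
  ],
)

```text
time_s: 10.28
position: [0.3489, -0.1576, 0.159]
tcp_rot: [1.0, -0.005, 0.004, 0.003]
wrist_force: [0.3, 0.1, 0.6]
grip_width: 0.0856
```

```bash
sed -i 's/    dark=.*/    dark=(i["frame"][m].max(1)<75)|(np.arange(len(q))==0)/' pole.py; python3 -c "
from h import *
import pickle
pickle.dump((manip.get_image('scene'),manip.get_image('top')),open('i1.pkl','wb'))
save(manip.get_image('wrist'),'w4.png',s=1.2)"; python3 pole.py
```

```text
445 line [ 0.9999411  -0.01085007  0.4643275  -0.15694682] -0.62167525 x 0.3031811057758038 0.6549590416701073 dark 29 [ 0.30318111 -0.16427427  0.02256049] [ 0.35576614 -0.14787856  0.04395875] 0.031792644181197094
309 line [ 0.99979657 -0.02016853  0.527454   -0.15667832] -1.1556497 x 0.416161151273703 0.6523518575306597 dark 8 [ 0.61205377 -0.16122628  0.02648151] [ 0.65235186 -0.15341728  0.03828059] 0.030694534657816908
now [ 0.3522 -0.1592  0.1614] yaw -90.44 q [-0.63 -0.03 -0.53  1.05  0.    2.52] w 0.0854 F [ 0.4 -0.3  0. ] t 10.425
```

View pics/w4.png

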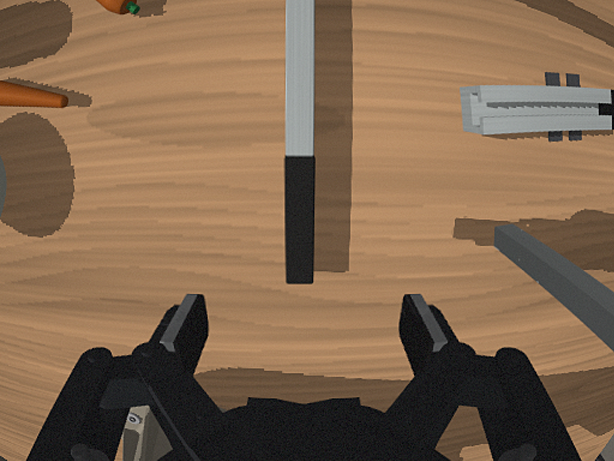

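```bash
python3 - <<'E'
from h import *
i=manip.get_image("wrist");T=np.array(i["extrinsics"])
def cast(u,v,z):
    d=np.array([u-i["cx"],v-i["cy"]]);r=np.hypot(*d);t=r/i["fx"];w=np.r_[d/r*np.sin(t),np.cos(t)]
    w=T[:3,:3]@w;return T[:3,3]+w*(z-T[2,3])/w[2]
for u,v in((300,283),(300,155),(299,5)):print(np.round(cast(u/1.2,v/1.2,.031),4))
rows([(.349,-.1555,.08,-90.6),(.349,-.1555,.004,-90.6)])
E
```

```text
[ 0.2912 -0.1557  0.031 ]
[ 0.4004 -0.1567  0.031 ]
[ 0.5179 -0.1568  0.031 ]
now [ 0.3523 -0.1593  0.1615] yaw -90.42 q [-0.63 -0.03 -0.53  1.05  0.    2.52] w 0.0857 F [-0.1 -0.2  0.5] t 10.475
[-0.09, -0.09, 1.63] turn 0.02
[-0.11, -0.1, 3.15] turn 0.02
```

Call:
apply_moves(
  commands=[
    [[-0.12, -0.06, 0.8, 0, 1], [-0.12, -0.06, 1.7, 0, 1], [-0.12, -0.06, 2.6, 0, 1], [-0.12, -0.06, 3.1, 0, 1], [-0.12, -0.06, 3.13, 0, 1], [-0.12, -0.06, 3.13, 0, 0.2], [-0.12, -0.06, 3.13, 0, 0], [-0.12, -0.06, 3.13, 0, 0], [-0.12, -0.06, 3.13, 0, 0]],
  ],
  squeeze=100,
)

```text
time_s: 11.6
position: [0.3488, -0.158, 0.0057]
tcp_rot: [1.0, -0.004, 0.007, 0.005]
wrist_force: [-1.7, 0.8, 7.2]
grip_width: 0.022
```

```bash
python3 -c "
from h import *
rows([(.36,-.14,.15,-90),(.40,-.06,.25,-80),(.42,.04,.25,-68.2)])"
```

```text
now [ 0.3488 -0.158   0.0057] yaw -90.42 q [-0.64  0.16 -0.78  0.61  0.    2.51] w 0.022 F [-1.7  0.8  7.2] t 11.6
[0.26, -0.33, -2.89] turn -0.04
[1.07, -1.92, -4.89] turn -1.04
[1.46, -3.93, -4.9] turn -2.22
```

Call:
apply_moves(
  commands=[
    [[0, 0, -0.3, 0, 0], [0.1, 0, -1, 0, 0], [0.2, -0.1, -2, 0, 0], [0.3, -0.3, -3, 0, 0], [0.4, -0.6, -4, -0.2, 0], [0.5, -1.2, -4.9, -0.5, 0], [0.6, -2, -5, -1, 0], [0.7, -2.8, -5, -1.6, 0], [0.8, -3.7, -5, -2.1, 0], [0.8, -4.3, -5, -2.22, 0]],
  ],
)

```text
time_s: 12.85
position: [0.3865, 0.0607, 0.2541]
tcp_rot: [0.982, 0.19, 0.005, 0.006]
wrist_force: [0.4, 0.2, -1.5]
grip_width: 0.0223
```

```bash
cat > hk.py <<'E'
from h import *
import sys,pickle
a=manip.get_image("scene");b=manip.get_image("top");w=manip.get_image("wrist");pickle.dump((a,b,w),open("i2.pkl","wb"))
p=manip.get_obs()["position"];print("tcp screen",(p[:2]-SC)@sx,(p[:2]-SC)@sy,p[2])
for n,i in(("scene",a),("top",b)):
    P=cloud(i);ok=i["range_z"]>0
    X=(P[...,:2]-SC)@sx;Y=(P[...,:2]-SC)@sy;Z=P[...,2]
    t=(p[:2]-SC)@sx
    m=ok&(X>t-.1)&(X<t+.36)&(abs(Y)<.03)&(Z>p[2]-.02)&(Z<p[2]+.08)
    for s in np.arange(t-.05,t+.36,.03):
        k=m&(X>=s)&(X<s+.03)
        if k.sum()>3:print(n,round(s-t+.015,3),k.sum(),np.round([np.median(Y[k]),np.median(Z[k]),Z[k].max(),X[k].max()-t],4))
E
python3 hk.py;python3 -c "
from h import *
f=lambda x,z:(*(SC+x*sx),z,-68.2)
rows([f(-.374,.2555),f(-.209,.2555),f(-.209,.3085)])"
```

```text
tcp screen -0.376410904425325 0.002478171834433912 0.25399592637701157
scene -0.035 52 [ 0.      0.2797  0.2873 -0.0218]
scene -0.005 15 [-0.0171  0.3083  0.3312  0.0099]
scene 0.025 70 [-0.0014  0.2797  0.3318  0.0394]
scene 0.055 64 [0.001  0.2769 0.2874 0.0697]
scene 0.085 61 [0.0027 0.2795 0.2869 0.0999]
scene 0.115 58 [0.0028 0.2773 0.2893 0.1298]
scene 0.145 63 [1.000e-04 2.754e-01 2.888e-01 1.595e-01]
scene 0.175 58 [0.0024 0.2777 0.2873 0.19  ]
scene 0.205 57 [0.0039 0.2774 0.2854 0.2198]
scene 0.235 57 [0.0031 0.2761 0.2869 0.2496]
scene 0.265 38 [0.0045 0.2748 0.2841 0.2798]
scene 0.295 18 [0.0051 0.2729 0.2799 0.3099]
scene 0.325 13 [0.0036 0.288  0.3094 0.3178]
top -0.035 6 [-0.0029  0.2816  0.2838 -0.0425]
top 0.115 57 [0.0063 0.2789 0.2855 0.1293]
top 0.145 66 [0.0078 0.2775 0.2855 0.1599]
top 0.175 65 [0.0072 0.2789 0.2851 0.1895]
top 0.205 63 [0.0085 0.277  0.288  0.2197]
top 0.235 64 [0.0075 0.2771 0.2841 0.2496]
top 0.265 44 [0.0082 0.2757 0.284  0.2794]
top 0.295 20 [0.0087 0.2707 0.2763 0.3086]
top 0.325 14 [0.0086 0.2928 0.3082 0.3152]
now [0.3864 0.06   0.254 ] yaw -68.04 q [-0.05 -0.06 -0.33  1.29 -0.01  2.71] w 0.0227 F [-0.2  0.7 -1.6] t 13.0
[0.05, 0.05, -0.03] turn 0.02
[3.35, 0.06, -0.0] turn 0.02
[3.36, 0.07, -1.06] turn 0.02
```

Call:
apply_moves(
  commands=[
    [[0.3, 0.06, 0, 0, 0], [0.8, 0.1, 0, 0, 0], [1.4, 0.1, 0, 0, 0], [2, 0.1, 0, 0, 0], [2.6, 0.1, 0, 0, 0], [3.1, 0.1, 0, 0, 0], [3.33, 0.1, 0, 0, 0], [3.35, 0.1, 0, 0, 0]],
  ],
)

```text
time_s: 14.0
position: [0.5441, 0.1174, 0.2547]
tcp_rot: [0.982, 0.19, 0.005, 0.006]
wrist_force: [-0.3, 0.4, -3.4]
grip_width: 0.0225
```

```bash
python3 hk.py | grep -E "tcp|0\.[23]"; python3 - <<'E'
from h import *
import pickle
a,b,w=pickle.load(open("i2.pkl","rb"))
A=cv2.resize(a["frame"][130:190,320:380,::-1],(400,400),interpolation=cv2.INTER_CUBIC)
W=cv2.resize(w["frame"][:200,156:356,::-1],(400,400),interpolation=cv2.INTER_CUBIC)
cv2.imwrite("pics/e5.png",np.hstack([A,W]))
# project predictions into scene: eye ring center a=.89, hook tip
p=manip.get_obs()["position"];t=(p[:2]-SC)@sx
T=np.linalg.inv(a["extrinsics"])
def pr(x,y,z):
    q=T[:3,:3]@np.r_[SC+x*sx+y*sy,z]+T[:3,3];return np.round([q[0]/q[2]*a["fx"]+a["cx"],q[1]/q[2]*a["fy"]+a["cy"]],1)
for A_ in(.86,.89,.92):print("eye",A_,pr(.17*np.sin(A_)-.043*np.cos(A_),0,.49-.17*np.cos(A_)-.043*np.sin(A_)))
print("tip",pr(t+.313,.003,.309))
E
```

```text
tcp screen -0.20965586772665484 -0.0022870956962524613 0.255353544776563
scene -0.035 58 [-0.0054  0.2794  0.2921 -0.0214]
scene -0.005 20 [-0.0211  0.3115  0.3331  0.0095]
scene 0.025 61 [-0.0069  0.2815  0.3337  0.0397]
scene 0.055 68 [-0.005   0.2786  0.2875  0.0698]
scene 0.085 59 [-0.0032  0.277   0.2868  0.0999]
scene 0.115 57 [-0.0033  0.2776  0.2909  0.1295]
scene 0.145 68 [-0.0048  0.2762  0.2868  0.1596]
scene 0.175 57 [-0.0036  0.2777  0.2869  0.1897]
scene 0.205 65 [-0.0062  0.2743  0.2851  0.2146]
top -0.035 33 [-0.0075  0.2809  0.2877 -0.0209]
top -0.005 6 [-0.0117  0.2764  0.3017 -0.0061]
top 0.175 40 [-0.0018  0.278   0.2835  0.1896]
top 0.205 93 [-0.0012  0.2749  0.2887  0.22  ]
top 0.235 66 [-0.0007  0.2772  0.2858  0.2493]
top 0.265 41 [-0.0008  0.2753  0.2827  0.2792]
top 0.295 5 [0.0003 0.2716 0.2793 0.2865]
eye 0.86 [349.7 159.7]
eye 0.89 [351.  159.5]
eye 0.92 [352.4 159.3]
tip [348.6 163. ]
```

View pics/e5.png

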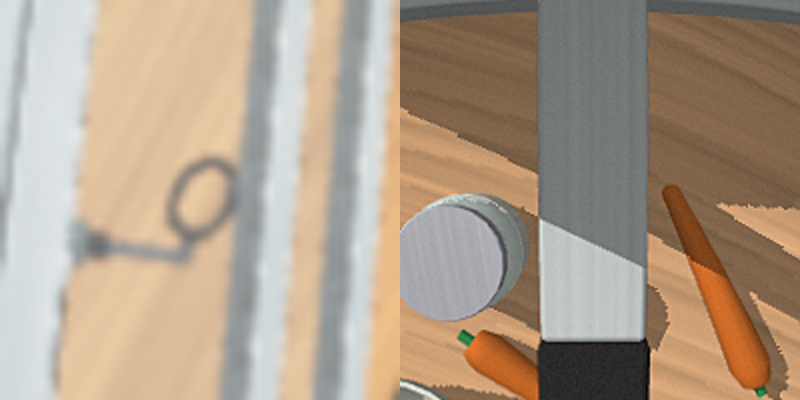

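```bash
python3 - <<'E'
from h import *
import pickle
a,b,w=pickle.load(open("i2.pkl","rb"))
T=np.linalg.inv(a["extrinsics"]);s=400/60
def pr(x,y,z):
    q=T[:3,:3]@np.r_[SC+x*sx+y*sy,z]+T[:3,3];return np.round([(q[0]/q[2]*a["fx"]+a["cx"]-320+.5)*s,(q[1]/q[2]*a["fy"]+a["cy"]-130+.5)*s],0)
t=-.2097
print("rod start",pr(t+.262,0,.272),"corner",pr(t+.314,0,.272),"tip",pr(t+.313,0,.309))
A=.88
ex,ez=.17*np.sin(A)-.043*np.cos(A),.49-.17*np.cos(A)-.043*np.sin(A)
print("eye",pr(ex,0,ez),"near rim",pr(ex-.021*np.cos(A),0,ez-.021*np.sin(A)),"side",pr(ex,.021,ez),pr(ex,-.021,ez),"far",pr(ex+.021*np.cos(A),0,ez+.021*np.sin(A)))
g=cv2.cvtColor(a["frame"],cv2.COLOR_RGB2GRAY)[150:174,328:362];print(g)
E
```

```text
rod start [ 90. 241.] corner [184. 254.] tip [194. 228.]
eye [207. 200.] near rim [177. 209.] side [211. 164.] [204. 237.] far [238. 192.]
[[225 225 229 229 216 204 201 201 204 201 199 199 201 200 197 194 196 198
  198 197 203 206 204 203 205 209 206 196 172 156 153 154 180 218]
 [224 225 226 223 210 204 202 203 202 200 198 200 202 198 195 194 199 198
  197 199 204 205 203 203 208 209 204 192 168 155 152 155 185 218]
 [224 224 224 220 210 203 203 203 201 199 198 200 200 197 194 197 199 198
  197 201 206 203 199 201 205 204 200 188 164 153 150 154 188 218]
 [224 224 222 216 208 204 203 203 199 199 198 200 198 195 195 198 198 197
  199 204 202 192 174 167 167 177 187 182 163 152 149 157 189 218]
 [225 224 219 208 205 203 204 201 198 198 198 200 196 193 197 199 198 198
  201 195 173 152 135 133 132 136 156 169 159 154 154 165 198 218]
 [224 225 221 207 204 204 202 198 198 198 199 197 192 194 198 199 196 198
  193 166 135 134 155 174 163 134 128 149 158 156 155 167 204 218]
 [224 225 221 203 195 202 200 199 198 198 200 194 192 195 198 197 198 196
  174 140 149 176 193 201 192 164 133 139
[... 1723 characters left out ...]
 225 203 165 170 182 179 180 191 199 199 196 192 187 188 189 184 174
  162 162 172 189 195 196 194 189 172 152 151 153 176 211 214 214]
 [224 218 202 183 189 197 198 199 199 202 204 202 201 202 204 203 200 191
  183 183 188 195 196 196 194 188 169 152 150 151 181 219 215 214]
 [223 215 202 193 198 200 200 199 202 204 204 202 203 205 205 204 199 194
  190 191 195 197 196 195 194 189 171 152 147 149 177 214 214 214]
 [220 206 195 195 199 200 199 200 203 204 203 202 204 206 205 201 196 192
  191 193 196 195 196 195 194 189 170 151 149 147 171 210 214 215]
 [211 184 194 199 199 199 200 202 204 203 203 202 205 206 203 199 194 192
  193 194 195 195 195 195 193 184 165 151 148 146 172 209 214 214]]
```

```bash
cat > pull.py <<'E'
from h import *
import sys
def wp(A,off=0):
    ex,ez=.17*np.sin(A)-.043*np.cos(A),.49-.17*np.cos(A)-.043*np.sin(A)
    return (*(SC+(ex-.014*np.cos(A)-.313+off)*sx+0.*sy),ez-.021*np.sin(A)-.042+.0055,-68.2)
if __name__=="__main__":
    rows([(*(SC-.2115*sx-.0005*sy),.2555,-68.2),(*(SC-.2115*sx-.0005*sy),.2945,-68.2)]+[wp(A) for A in (.87,.8,.7,.6,.5,.4,.3,.2,.1,.0)])
E
python3 pull.py
```

```text
now [0.543  0.1175 0.2554] yaw -68.08 q [ 0.07  0.26  0.03  1.33 -0.01  2.83] w 0.0222 F [-0.3  0.1 -1.3] t 14.15
[-0.04, -0.04, -0.0] turn 0.01
[-0.03, -0.03, -0.78] turn 0.01
[-0.2, -0.04, -0.79] turn 0.01
[-0.42, -0.04, -0.68] turn 0.01
[-0.74, -0.04, -0.54] turn 0.01
[-1.08, -0.04, -0.44] turn 0.01
[-1.43, -0.04, -0.38] turn 0.01
[-1.79, -0.05, -0.35] turn 0.01
[-2.15, -0.05, -0.35] turn 0.01
[-2.51, -0.05, -0.4] turn 0.01
[-2.86, -0.05, -0.47] turn 0.01
[-3.2, -0.05, -0.59] turn 0.01
```

Raise the finger through the ring, then a short trial pull.

Call:
apply_moves(
  commands=[
    [[-0.03, -0.04, 0, 0, 0], [-0.03, -0.04, -0.3, 0, 0], [-0.03, -0.04, -0.6, 0, 0], [-0.03, -0.04, -0.8, 0, 0], [-0.03, -0.04, -0.8, 0, 0]],
  ],
)

```text
time_s: 14.78
position: [0.5411, 0.1193, 0.2968]
tcp_rot: [0.982, 0.19, 0.006, 0.006]
wrist_force: [0.6, -0.9, -2.0]
grip_width: 0.0224
```

```bash
python3 - <<'E'
from h import *
import pickle
a=manip.get_image("scene");b=manip.get_image("top")
A=cv2.resize(a["frame"][130:190,320:380,::-1],(400,400),interpolation=cv2.INTER_CUBIC)
B=cv2.resize(b["frame"][85:145,150:210,::-1],(400,400),interpolation=cv2.INTER_CUBIC)
cv2.imwrite("pics/e6.png",np.hstack([A,B]));rows([])
E
```

```text
now [0.5404 0.1192 0.2953] yaw -68.08 q [ 0.08  0.25  0.12  1.43 -0.01  2.84] w 0.022 F [-1.   0.3 -2.1] t 14.875
```

View pics/e6.png

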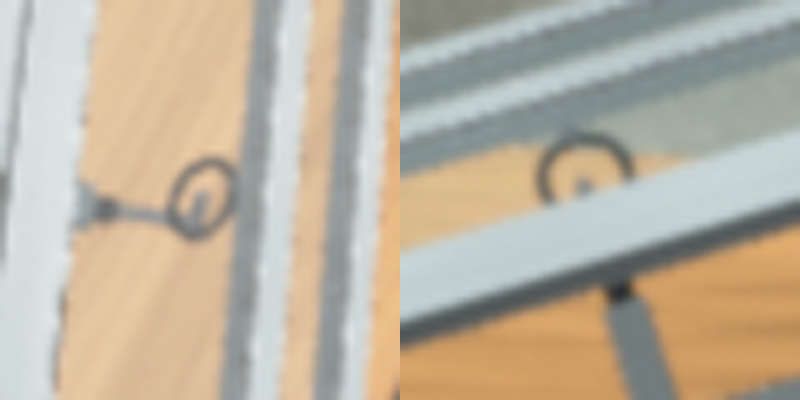

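Call:
apply_moves(
  commands=[
    [[-0.15, 0, 0, 0, 0], [-0.26, 0, 0.06, 0, 0], [-0.38, 0, 0.12, 0, 0], [-0.54, 0, 0.19, 0, 0], [-0.7, 0, 0.26, 0, 0], [-0.87, 0, 0.31, 0, 0], [-1.04, 0, 0.36, 0, 0], [-1.22, 0, 0.39, 0, 0], [-1.39, 0, 0.42, 0, 0]],
  ],
)

```text
time_s: 16.0
position: [0.4757, 0.0929, 0.2737]
tcp_rot: [0.982, 0.19, 0.005, 0.006]
wrist_force: [0.9, 1.6, -1.7]
grip_width: 0.0218
```

```bash
cat > flap.py <<'E'
from h import *
for n in("scene","top"):
    i=manip.get_image(n);P=cloud(i);ok=i["range_z"]>0
    X=(P[...,:2]-SC)@sx;Y=(P[...,:2]-SC)@sy;Z=P[...,2]
    m=ok&(X>.012)&(X<.27)&(Z>.23)&(Z<.48)&(abs(Y)<.19)
    if m.sum()<20: print(n,m.sum());continue
    l=cv2.fitLine(np.stack([X[m],.49-Z[m]],1).astype(np.float32),cv2.DIST_HUBER,0,.005,.01).ravel()
    print(n,m.sum(),"a line",np.arctan2(l[0],l[1]),"med",np.median(np.arctan2(X[m]-.008,.49-Z[m])),"maxX",np.percentile(X[m],98))
p=manip.get_obs()["position"];print("tcp screen",(p[:2]-SC)@sx,(p[:2]-SC)@sy,p[2])
E
python3 flap.py;python3 pull.py
```

```text
scene 2373 a line 0.5178303 med 0.47256333359304026 maxX 0.12508055709268584
top 200 a line 2.8790815 med 0.03241574804081966 maxX 0.12594726597267503
tcp screen -0.2819684311608942 -0.00011583207719115252 0.27369870439432015
now [0.475  0.0927 0.2737] yaw -68.11 q [ 0.03  0.12 -0.1   1.34 -0.01  2.79] w 0.0221 F [ 0.2 -1.2 -2.4] t 16.1
[1.41, 0.01, 0.37] turn 0.01
[1.41, 0.02, -0.41] turn 0.01
[1.25, 0.01, -0.42] turn 0.01
[1.03, 0.0, -0.3] turn 0.01
[0.7, 0.0, -0.17] turn 0.01
[0.36, -0.0, -0.06] turn 0.01
[0.01, -0.0, 0.0] turn 0.01
[-0.35, -0.0, 0.03] turn 0.01
[-0.71, -0.0, 0.03] turn 0.01
[-1.06, -0.0, -0.02] turn 0.01
[-1.41, -0.0, -0.09] turn 0.01
[-1.76, -0.0, -0.21] turn 0.01
```

Flap follows (a≈0.5). Continue to the stop.

Call:
apply_moves(
  commands=[
    [[-0.17, 0, 0.02, 0, 0], [-0.35, 0, 0.03, 0, 0], [-0.53, 0, 0.03, 0, 0], [-0.71, 0, 0.03, 0, 0], [-0.88, 0, 0, 0, 0], [-1.06, 0, -0.02, 0, 0], [-1.23, 0, -0.05, 0, 0], [-1.41, 0, -0.09, 0, 0], [-1.58, 0, -0.15, 0, 0], [-1.66, 0, -0.19, 0, 0]],
  ],
)

```text
time_s: 17.35
position: [0.3975, 0.0616, 0.283]
tcp_rot: [0.982, 0.19, 0.004, 0.006]
wrist_force: [2.0, 0.5, -2.9]
grip_width: 0.0224
```

```bash
python3 flap.py;python3 pull.py | sed -n '1p;$p'
```

```text
scene 0
top 0
tcp screen -0.3656769533892938 -0.00012788728628246315 0.2829070760874882
now [0.3973 0.0616 0.2829] yaw -68.12 q [-0.04 -0.04 -0.25  1.36 -0.01  2.72] w 0.0224 F [ 0.2 -0.2 -0.5] t 17.45
[-0.09, -0.0, -0.01] turn 0.01
```

Call:
apply_moves(
  commands=[
    [[-0.04, 0, -0.01, 0, 0], [-0.08, 0, -0.01, 0, 0], [-0.12, 0, -0.01, 0, 0], [-0.16, 0, -0.01, 0, 0], [-0.16, 0, -0.01, 0, 0]],
  ],
)

```text
time_s: 18.08
position: [0.3932, 0.0593, 0.2844]
tcp_rot: [0.982, 0.19, 0.008, 0.006]
wrist_force: [11.4, 5.5, -1.7]
grip_width: 0.0221
```

```bash
python3 -c "
from h import *
p=manip.get_obs();print((p['position'][:2]-SC)@sx,p['wrist_force'][:2]@sx,p['wrist_force'])"
```

```text
-0.3703259024950232 12.61987984419925 [11.40504052  5.4675208  -1.74129294]
```

Call:
apply_moves(
  commands=[
    [[0.1, 0, 0, 0, 0], [0.28, 0, 0, 0, 0], [0.28, 0, 0, 0, 0], [0.28, 0, 0.3, 0, 0], [0.28, 0, 0.6, 0, 0], [0.28, 0, 0.9, 0, 0], [0.28, 0, 1.0, 0, 0], [0.28, 0, 1.0, 0, 0]],
  ],
)

```text
time_s: 19.08
position: [0.4068, 0.0641, 0.2342]
tcp_rot: [0.982, 0.19, 0.007, 0.006]
wrist_force: [-0.3, -0.1, -1.5]
grip_width: 0.0222
```

```bash
python3 flap.py; python3 - <<'E'
from h import *
a=manip.get_image("scene")
P=cloud(a);ok=a["range_z"]>0;q=P-np.r_[SC,0]
X=q[...,:2]@sx;Y=q[...,:2]@sy
m=ok&(P[...,2]>.24)&(P[...,2]<.5)&(abs(Y)<.19)&(abs(X)<.06)
print(m.sum(),np.percentile(X[m],[5,50,95]))
save(a,"s7.png",(290,80,400,240),4)
rows([(.39,.02,.235,-72),(.37,-.06,.235,-82),(.355,-.158,.235,-90.4),(.352,-.158,.01,-90.4)])
E
```

```text
scene 0
top 0
tcp screen -0.35538674770621304 -0.0015125508819561345 0.23496653412246082
452 [-0.04550376 -0.00845476 -0.0024951 ]
now [0.4075 0.0641 0.2351] yaw -68.09 q [-0.03 -0.02 -0.34  1.23 -0.01  2.73] w 0.0221 F [ 0.7 -0.3 -1.6] t 19.225
[-0.65, 0.69, 0.0] turn 0.39
[-1.62, 2.02, 0.01] turn 1.39
[-2.63, 3.73, 0.02] turn 2.23
[-2.75, 3.64, 4.52] turn 2.23
```

View pics/s7.png

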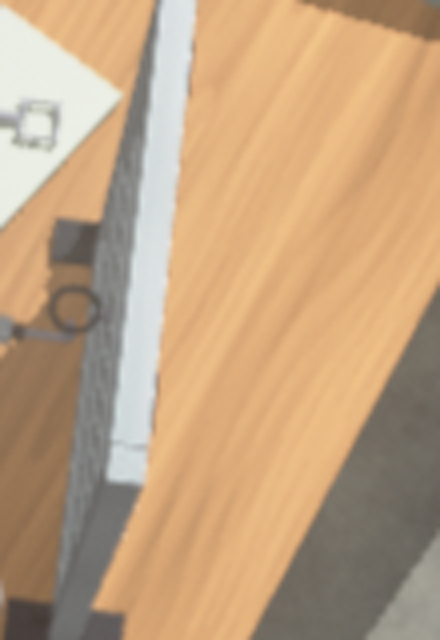

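Call:
apply_moves(
  commands=[
    [[-0.3, 0, 0.1, 0, 0], [-0.7, 0.3, 0.1, 0.2, 0], [-0.9, 0.9, 0, 0.6, 0], [-1.3, 1.6, 0, 1.1, 0], [-1.7, 2.2, 0, 1.6, 0], [-2.2, 2.9, 0, 2.1, 0], [-2.55, 3.5, 0, 2.23, 0], [-2.6, 3.7, 0.1, 2.23, 0], [-2.65, 3.7, 1, 2.23, 0], [-2.7, 3.66, 2, 2.23, 0]],
  ],
)

```text
time_s: 20.48
position: [0.3536, -0.1573, 0.1356]
tcp_rot: [1.0, -0.003, 0.011, 0.005]
wrist_force: [1.6, 0.4, -2.1]
grip_width: 0.0224
```

```bash
python3 -c "
from h import *
rows([(.352,-.158,.03,-90.4),(.352,-.158,.0045,-90.4)])"
```

```text
now [ 0.3536 -0.1573  0.1356] yaw -90.37 q [-0.63 -0.01 -0.59  0.97  0.    2.52] w 0.0224 F [ 1.6  0.4 -2.1] t 20.475
[-0.08, -0.01, 2.11] turn 0.0
[-0.09, -0.01, 2.62] turn 0.0
```

Call:
apply_moves(
  commands=[
    [[-0.08, 0, 0.8, 0, 0], [-0.08, 0, 1.5, 0, 0], [-0.08, 0, 2.0, 0, 0], [-0.08, 0, 2.3, 0, 0], [-0.09, 0, 2.5, 0, 0], [-0.09, 0, 2.58, 0, 0], [-0.09, 0, 2.62, 0, 0], [-0.09, 0, 2.62, 0, 0]],
  ],
)

```text
time_s: 21.48
position: [0.352, -0.1584, 0.0053]
tcp_rot: [1.0, -0.003, 0.011, 0.005]
wrist_force: [-4.1, 1.8, 6.2]
grip_width: 0.0224
```

Call:
apply_moves(
  commands=[
    [[0, 0, 0, 0, 0.4], [0, 0, 0, 0, 1], [0, 0, 0, 0, 1], [0, 0, 0, 0, 1], [0, 0, -0.5, 0, 1], [0, 0, -1.5, 0, 1], [0, 0, -2.7, 0, 1], [0, 0, -4, 0, 1], [0, 0, -4, 0, 1]],
  ],
)

```text
time_s: 22.6
position: [0.3501, -0.1583, 0.2099]
tcp_rot: [1.0, -0.003, 0.015, 0.008]
wrist_force: [-0.8, 0.8, -0.4]
grip_width: 0.0855
```

Call:
apply_moves(
  commands=[
    [[0.3, -1, 0, 0, 1], [0.5, -2, 0, 0, 1], [0.7, -3, 0, 0, 1], [0.9, -4, 0, 0, 1], [1, -5, 0, 0, 1], [1, -5, 0, 0, 1], [1, -5, 0, 0, 1]],
  ],
)

```text
time_s: 23.48
position: [0.401, 0.0802, 0.2067]
tcp_rot: [1.0, 0.003, 0.014, 0.003]
wrist_force: [-0.0, -0.3, 0.9]
grip_width: 0.0852
```

```bash
python3 - <<'E'
from h import *
import pickle
a=manip.get_image('scene');b=manip.get_image('top')
pickle.dump((a,b),open('i1.pkl','wb'))
A,B=a["frame"][...,::-1],b["frame"][...,::-1]
cv2.imwrite("pics/fin.png",cv2.resize(np.hstack([A[60:,100:],B[:324,:412]]),(800,316)))
E
python3 pole.py; python3 flap.py; sed 's/i0.pkl/i1.pkl/' m.py > m1.py; python3 m1.py | grep -A14 "^\[" | head -40
```

```text
462 line [ 0.9999748  -0.00709861  0.4846441  -0.15758999] -0.40672386 x 0.294152911307744 0.6681801677298478 dark 13 [ 0.29415291 -0.16572848  0.02389458] [ 0.37917849 -0.1475442   0.03839844] 0.031537409243848846
572 line [ 0.9999974  -0.00230144  0.45599335 -0.15679471] -0.1318628 x 0.29239682665381644 0.6635268845554155 dark 177 [ 0.29567078 -0.16855293  0.0228038 ] [ 0.66352688 -0.14675728  0.04407101] 0.030628138274491068
now [0.4013 0.0796 0.2072] yaw -89.73 q [ 0.   -0.02 -0.41  1.15 -0.01  3.14] w 0.0855 F [-0.2  0.8 -0.5] t 23.575
scene 0
top 0
tcp screen -0.3551516679710981 0.014870718929224785 0.20745371760728823
[ 252    7   55   63 1329] [0.163 0.582 0.008] [0.404 0.75  0.216]
[ 130   28  130  136 5889] [0.15  0.008 0.008] [0.467 0.405 0.761]
[ 239   69  103  269 7182] [ 0.541 -0.424  0.008] [0.9   0.749 0.548]
[ 259   81   62   56 1522] [0.363 0.351 0.008] [0.584 0.602 0.041]
[267 150  17  24 320] [0.506 0.166 0.009] [0.594 0.268 0.113]
[238 158  25  26 167] [0.455 0.061 0.009] [0.503 0.207 0.041]
[243 193  38  16 217] [ 0.526 -0.018  0.008] [0.639 0.104 0.043]
[174 20
[... 617 characters left out ...]
895), (0.28093448281288147, 0.342580109834671), 7.4327826499938965)
[  95   91  177  112 9587] [ 0.593 -0.08   0.008] [0.844 0.607 0.547]
[ 274  123   93   54 3960] [ 0.724 -0.442  0.008] [ 0.9   -0.084  0.121]
[282 190  12 104 609] [ 0.292 -0.174  0.009] [ 0.665 -0.144  0.057]
[221 195  31  31 232] [ 0.53  -0.017  0.008] [0.638 0.102 0.038]
[ 325  198  136   96 9865] [ 0.305 -0.743  0.008] [ 0.675 -0.296  0.333]
[  83  202   70   61 2383] [0.367 0.353 0.008] [0.583 0.595 0.04 ]
[ 165  203   76  153 7058] [0.15  0.008 0.008] [0.586 0.278 0.758]
[   6  241   69   73 1555] [0.174 0.585 0.008] [0.406 0.75  0.214]
flap 1422 [ 0.75004015 -0.01987862  0.27003734] [0.82016725 0.16309339 0.49919829]
```

View pics/fin.png

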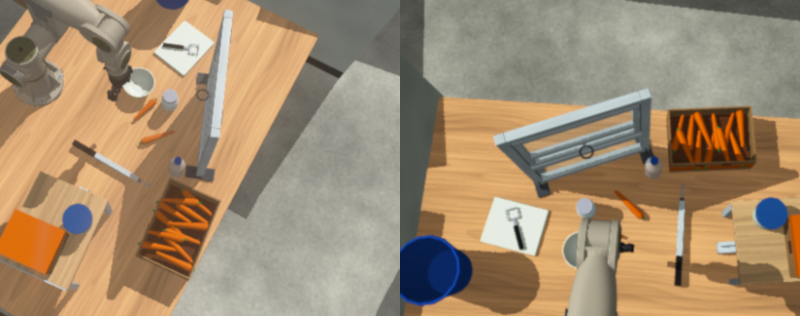

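Call:
apply_moves(
  commands=[
    [[0, 0, -0.2, -1, 1], [0, 0, -0.4, -2, 1], [0, 0, -0.4, -3, 1], [0, 0, -0.4, -3, 1], [0, 0, -0.4, -3, 1]],
  ],
)

```text
time_s: 24.3
position: [0.4009, 0.0791, 0.2273]
tcp_rot: [0.966, 0.259, 0.013, 0.007]
wrist_force: [-0.2, -0.1, -0.5]
grip_width: 0.0853
```

```bash
python3 -c "
from h import *
import pickle
o=manip.get_obs();print(o['qpos'],np.abs(o['qvel']).max(),o['time_s'])
a,b=pickle.load(open('i1.pkl','rb'))
P=cloud(b);q=P-np.r_[SC,0];X=q[...,:2]@sx;Y=q[...,:2]@sy;Z=P[...,2]
m=(b['range_z']>0)&(abs(Y)<.2)&(abs(X)<.06)&(Z>.26)&(Z<.49)
print(np.median(X[m&(Z<.32)]),np.median(X[m&(Z>.4)]))
manip.hand_in()"
```

```text
[ 0.00280535 -0.03151903 -0.37014202  1.20327371 -0.00670309  2.62031357] 0.009912568522943404 24.3
-0.004625617217890947 -0.0021886892846816283
the job is handed in; nothing more can be done
```

The flap is shut, the pole is unhooked and lying flat on the counter, and I handed the job in at 24.3 s of robot time.

I pulled the pole about 143 mm out of the rail by its front end, lifted it clear, laid it flat and let go. I then took it again by the rubber grip, put the hook up through the eye and pulled the flap onto its stop. The pull ended at about 12.6 N with the arm stopped 3 mm short of its target. I then lowered the hook out of the ring, laid the pole down and released it.

Last checks:
- **Flap:** flush in the screen, with no flap points left on the far side in either fixed view.
- **Pole:** level on its studs, with the top of the shaft measured at 31 mm, lying clear of everything else.
- **Bystanders:** the carrots, jar, board and everything else measured sit where they were, within camera noise. I only checked the bowl by eye in the last picture, because the arm blocked its measurement. The bottle merged with the screen in the data, so I also judged it only by eye.
- **Robot:** the gripper is open and clear of everything.

**Possible concern:** on the final retreat the last joint read 3.14 rad, right at its range limit, so I turned it back to 2.62 before handing in. I did not check the unrounded reading, so I can't rule out that it passed the limit slightly.

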